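# Collapse the telescopic pick-up light, switch it off and put it away

## Robot

A 7-joint arm with a two-finger parallel gripper is mounted at the origin on the work surface. World frame = base frame: x ahead of the robot, y to its left, z up, the work surface at z = 0. Lengths are in mm, angles in rad, forces in N, time in s.
With the tool pointing down it reaches from about 425 to 875 mm from the base axis. Payload 8.4 kg.
Tool frame: the origin (TCP) lies between the finger pads; the fingertips stand 8 mm ahead of it and the grasp point (between the pads) lies 11 mm behind it (env.tip_extent is the distance from the TCP to the fingertips, in mm); z points along the fingers, y is the line along which they close (so a half turn about z gives the same grasp; the last joint's range is limited). The gripper opens to 85 mm and grips with 20 to 120 N. Pads are 22 mm wide; open, the fingers measure 114 mm over their backs; the gripper's body (76 mm by 85 mm) begins 54 mm behind the grasp point. The pads swing forward as they close: fully open they stand 13 mm farther back than shut.
Start: joints at [-1.421, 0.333, 0.04, 1.465, -0.013, 1.343, -0.059], TCP at [160.06, 629.957, 239.308] pointing down, gripper open.
Joint ranges: [-2.58, 2.58], [-0.38, 2.09], [-1.3, 1.39], [0.25, 2.4], [-1.5, 4.64], [0.08, 2.09], [-2.65, 2.65]. Speed limits (rad/s): [2.22, 2.22, 2.79, 2.79, 3.14, 3.14, 3.14].

## Interface

Orientations are given as a unit quaternion [w, x, y, z].
In Python, from workcell import env, vision gives the robot as it stands.
- The arm moves only by the shell command python3 -m creep 'ROWS'. ROWS is JSON, a list of rows, each a list of 3 entries, a list of its own where there are three numbers: the shift along the tool's x, y, z in m, then the turn, a rotation vector about the tool's x, y, z in degrees, then the closure, from 0 (fully open) to 1 (shut). In form: [[[dx, dy, dz], [ax, ay, az], grip], ...]. A call has exactly 10 rows; each row shifts and turns the commanded pose from where the row before left it, along the tool's axes as they then stand; what a row does not reach is not made up. A row lasts 1/12 s, in which the tool goes at most 41.7 mm and 7.16 degrees, less where a joint would pass 70% of its speed; a pose out of reach is approached as far as the arm can. A call with a gripper value outside its range is refused whole. The fingers move at their own pace and stop on an object; the grip force is fixed at half the most. Time passes only in rows, so rows that do not move let the fingers close, or fill a call up. It gives the time, the measured TCP pose, the force, the opening and the grip force at its end, in the units of the state.
- env.observe(): the state, without advancing time (a new reading comes with each control period).
- vision.get_image(name): name is "scene" or "top" or "wrist"; returns (picture, depth): 420x560x3 uint8, red, green, blue; 420x560 float32, mm along the optical axis (not along the pixel's ray), 0 where there is no reading.
- vision.calibration(name): a dict with "vertical_fov" (degrees; the focal length in pixels is half the picture's height over the tangent of half this angle, whatever the lens; pixels are square), "cx", "cy" (the principal point, pixels), "origin" and "orientation" of the camera in the world. Camera axes: x right, y down, z forward; pixel columns grow to the right and rows downward; lengths in mm; the calibration is good to about 2 mm. A picture is of the moment at which its call begins: read the wrist's pose just before it. calibration takes no time and is no camera call; for the wrist camera it gives the pose at the moment of the call.
- env.finish_job(): hands the job in; it is judged then, once.
The state is a dict: "time": time; "joint_positions": joint angles; "joint_vel": joint speeds; "joint_efforts": joint torques, N m; "ee_pos": TCP position; "ee_rot": TCP orientation; "ft_force": force on the tool from outside, world axes, zero at the start; "wrist_torque": the same for the moment, N m; "gripper_width": finger opening in mm; "grasp_force": force on a finger pad.
Only numpy, scipy, OpenCV 4.12 (cv2) and the standard library are available. Lean on these libraries where they do the work, as an engineer would, in place of code of your own. Each camera call takes 0.05 s, during which the arm holds its last target. There are 200 camera calls.

## Task

Take the yellow telescopic pick-up light from its sloping rest and collapse its two tubes fully home, the thin innermost one first, then the thicker one. Then click it off by pressing its red tail button fully in against the blue bench stop, and lay it gently, flat and still collapsed, in the empty wide bay of the grey tray. Do not ram it into the stop, and leave everything else on the bench where it is.

Things in the scene. Friction and masses are not known exactly. Their poses are not given: they have to be found in the camera images.
- light: Loose pick-up light, 0.15 to 0.25 kg; yellow square handle 24 x 24 x 120 long; origin at the handle's centre, on its axis; x along it, + to the nose (tubes), - to the red button; +z out of the face uppermost in the rest. At the start x points 35 degrees upwards, nose up. Tubes slide out of its x = +60 mm end; nose tip at x = 82 mm + both tube joint values. Grip it across mid-handle.
- inner_tube (a joint): How far the inner tube (10 diameter, black head 16 diameter x 16 long on its tip) is drawn out of the middle tube, m: 0 fully home, at most 0.05; starts 0.03 to 0.05. Friction about 3 N: pushed on the nose, this tube goes in first.
- middle_tube (a joint): How far the middle tube (16 diameter, dark collar 19 diameter x 6 at its front) is drawn out of the handle, m: 0 fully home, at most 0.05; starts 0.03 to 0.05. Friction about 8 N; pushing on the nose moves it once the inner tube is home. Pushing its collar directly sends it in first, which is wrong.
- nose (a point): Centre of the flat tip of the light's black head.
- tail_button (a joint): How far the red tail button is pressed into the handle, m: 0 out, 0.005 fully in. Sprung: it starts moving at about 1 N, is fully in at about 5.5 N and comes out again by itself; over 4 mm is a click.
- button_tip (a point): Centre of the outer face of the red button (12 diameter, standing out 8 mm: at light x = -68 mm).
- rest: Fixed sloping rest; origin under its base (70 wide, x = -65 to 85 mm); its x is the horizontal direction in which the slope rises, at 35 degrees. It holds the handle's centre 78 mm above the bench at its origin, on a rail 18 wide, between black cheeks (50 wide over all) at the handle's ends; the middle 75 mm of the handle is free on both sides. A lip stops the lower end. About 125 mm high.
- stop: Fixed blue upright bench stop with rubber-clad faces; origin under its centre; block 60 along its x, 40 along its y, 190 tall, on a foot 80 x 90 x 10. Its upright working faces look to its own +y and -y, 20 mm from the centre.
- tray: Fixed grey tray 220 x 172, 30 tall, floor 6 thick; origin under its centre. Wide bay towards its +y (102 inside), narrow bay towards its -y (52 inside, holds a screwdriver), both 208 long along x; walls 6 thick.
- bay (a point): Middle of the wide bay, on top of two rubber bars 10 high (14 wide, across the bay at x = -40 and +40 mm) on the floor; 16 mm above the bench. x along the bay. The light laid on the bars has its axis 12 mm above this point.
- marker_box: Loose cardboard box of markers, 60 x 90 x 50 tall (mm). Origin under its centre. Leave alone.
- jar: Loose small jar with red cap, 42 diameter, 92 tall, near the rest (mm). Origin under its centre. Leave alone.
- tape_roll: Loose orange roll of tape lying flat, 90 diameter, 24 tall (mm). Origin under its centre. Leave alone.
- disc_case: Loose single disc case lying flat, 124 x 142 x 10 (mm). Origin under its centre. Leave alone.
- screwdriver: Loose screwdriver, 170 long, lying in the tray's narrow bay (mm). Origin under its centre. Leave alone.
Things that resemble listed ones, but are neither listed nor needed, are in the scene too. What is shaped like the stop but turquoise is not meant.

How it is judged (in metres and radians):
On the way, in this order (a step that is already met when the one before it is completed fails the run):
1. the inner tube is home (under 3 mm out) while the middle tube is still out by more than 15 mm (value of joint inner_tube below 0.003 m and value of joint middle_tube above 0.015 m), for 0.1 s.
2. both tubes are home (under 3 mm out) (value of joint each of inner_tube, middle_tube below 0.003 m), for 0.2 s.
3. the tail button is pressed in over 4 mm, the light bearing on the bench stop, tubes still home (all of step 2 and value of joint tail_button above 0.004 m and contact force between light and stop above 2 N), for 0.05 s.
At the end, for the whole second after the job is handed in: Both tubes less than 3 mm out, the button out again, and the light lying flat (within 8 degrees), at rest, in the tray's wide bay: its handle's centre within 40 mm of the bay's middle along it, 39 mm across, and 4 to 22 mm above the bars' top (all of step 2 and value of joint tail_button below 0.0015 m and x of light in the frame of bay between -0.04 and 0.04 m and y of light in the frame of bay between -0.039 and 0.039 m and z of light in the frame of bay between 0.004 and 0.022 m and angle between light's own x axis and vertical between 1.42 and 1.72 rad and linear speed of light below 0.03 m/s); the robot touches nothing.
It fails at once if the middle tube is pushed in (under 20 mm out) while the inner tube is still out by more than 6 mm (value of joint middle_tube below 0.02 m and value of joint inner_tube above 0.006 m).
It fails at once if the light is rammed into the bench stop (over 45 N) (contact force between light and stop above 45 N).
It fails at once if the light is dropped or rammed into the tray (over 40 N) (contact force between light and tray above 40 N).
It fails at once if a bystander is moved by more than 30 mm (distance of any of marker_box, jar, tape_roll, disc_case, screwdriver from where it was at the start of the episode above 0.03 m).
It also fails if it takes over 72 s, if anything falls off the work surface, if the arm or the gripper's body presses on something with over 40 N, if the wrist force passes 120 N, or if a joint passes its speed limit or range.

## Working session

There is one attempt and no reset: what is moved stays moved. The work goes in short steps, Python scripts to look and compute and a shell command to move; the robot and the scene stay as the last step left them, time stands still between calls to the robot, and variables do not carry over. Pictures are saved under pics/ and viewed, at most 10 in all, crops included, and the job is handed in when it is done.

```bash
mkdir -p pics; ls; cat > h.py <<'E'
import numpy as np, cv2
from scipy.spatial.transform import Rotation as R
from workcell import env, vision
def rot(q): return R.from_quat([q[1],q[2],q[3],q[0]]).as_matrix()
def grab(n):
    c=vision.calibration(n); im,d=vision.get_image(n)
    return im,d,c
def pts(d,c):
    f=d.shape[0]/2/np.tan(np.radians(c['vertical_fov']/2))
    v,u=np.mgrid[:d.shape[0],:d.shape[1]]
    p=np.stack([(u-c['cx'])/f*d,(v-c['cy'])/f*d,d],-1)
    o=c['orientation']; M=rot(o) if np.size(o)==4 else np.array(o)
    return p@M.T+np.array(c['origin'])
E
python3 - <<'E'
from h import *
for n in ['scene','top']:
    im,d,c=grab(n); np.savez(f'{n}.npz',im=im,d=d,P=pts(d,c)); print(n,c)
    cv2.imwrite(f'pics/{n}.png',im[:,:,::-1])
s=env.observe(); print(s)
E
```

```text
pics
scene {'vertical_fov': 43.52982755898991, 'cx': 283.1177344917773, 'cy': 207.48488525161784, 'origin': array([1326.25159189, -607.4555915 , 1139.10249453]), 'orientation': array([-0.3386016 ,  0.8139931 ,  0.43696126, -0.17840698])}
top {'vertical_fov': 52.8302749602547, 'cx': 280.4518174774988, 'cy': 208.03394125205202, 'origin': array([ 360.19179536,  -43.28707956, 1180.82531676]), 'orientation': array([ 0.04175158, -0.70155515,  0.70990311, -0.04598641])}
{'time': 0.1, 'joint_positions': array([-1.42118216,  0.33383724,  0.03987189,  1.46615221, -0.013389  ,
        1.34328299, -0.05848884]), 'joint_vel': array([-0.00032735, -0.00310179,  0.00021381, -0.00201327, -0.00070617,
        0.00030984,  0.00155921]), 'joint_efforts': array([ 3.58004552e-03, -6.60019040e+01,  1.37001693e+00, -4.06475651e+01,
        1.70689059e-02,  8.76760430e-03,  6.05730906e-05]), 'ee_pos': array([159.99694129, 629.60796312, 238.52709938]), 'ee_rot': array([-3.55380309e-05,  1.24086499e-01,  9.92271153e-01, -7.06113074e-04]), 'ft_force': array([ 0.67300663, -0.32142965,  0.11272021]), 'wrist_torque': array([-0.01570565,  0.01861193,  0.01161543]), 'grasp_force': 0.0, 'gripper_width': 85.45861221543123}
```

View pics/scene.png

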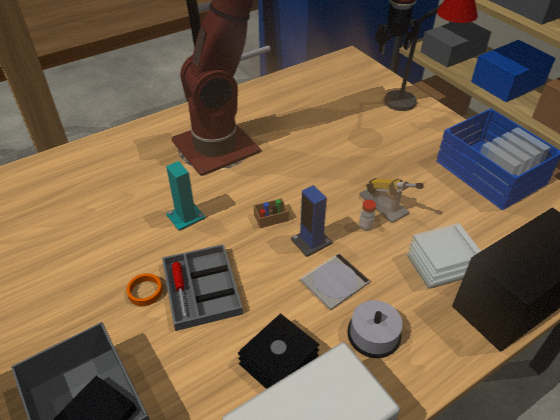

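View pics/top.png

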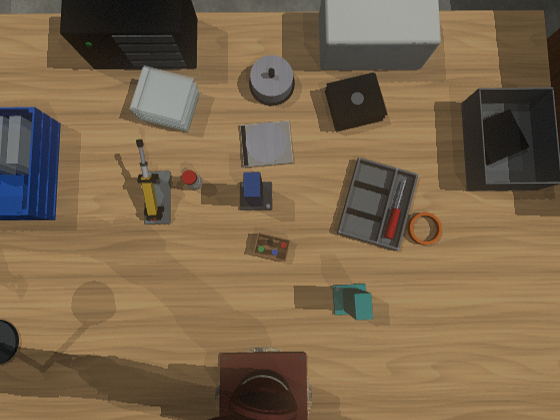

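The scene view shows the light on its rest at (385,187), the blue stop at (313,218) and the tray at (203,285). In the top view these are at (150,195), (253,187) and (377,203). The jar is at (190,180) and the light's nose at (140,143).

```bash
python3 - <<'E'
from h import *
for n in ['top','scene']:
    z=np.load(n+'.npz'); im,P,d=z['im'],z['P'],z['d']; hsv=cv2.cvtColor(im,cv2.COLOR_RGB2HSV)
    H,S,V=hsv[...,0],hsv[...,1],hsv[...,2]
    reg=np.zeros(d.shape,bool)
    if n=='top': reg[130:240,120:215]=1
    else: reg[160:225,355:430]=1
    m=(H>20)&(H<32)&(S>170)&(V>110)&reg&(P[...,2]>45)
    q=P[m]; c=q.mean(0); u,s,vt=np.linalg.svd(q-c,full_matrices=False); a=vt[0]*np.sign(vt[0][2])
    t=(q-c)@a; print(n,'yellow',m.sum(),c.round(1),a.round(3),'el',np.degrees(np.arcsin(a[2])).round(1),'az',np.degrees(np.arctan2(a[1],a[0])).round(1),t.min().round(),t.max().round())
    # tubes/above 115
    m2=reg&(P[...,2]>118)&(d>0); q=P[m2]; tt=(q-c)@a; print('tube max',tt.max(), q[tt.argmax()].round(1))
    # blue upright
    reg2=np.zeros(d.shape,bool)
    if n=='top': reg2[160:215,232:280]=1
    else: reg2[180:255,290:335]=1
    m=(H>105)&(H<130)&(S>90)&reg2&(d>0)
    q=P[m]; print('stop z max',q[:,2].max())
    q=q[q[:,2]>180].astype(np.float32); print('stop top',len(q),cv2.minAreaRect(q[:,:2].copy()),q.mean(0).round(1))
    m=reg2&(d>0)&(P[...,2]>3)&(P[...,2]<20); print('foot',cv2.minAreaRect(P[m][:,:2].astype(np.float32)))
    reg3=np.zeros(d.shape,bool)
    if n=='top': reg3[150:255,330:420]=1
    else: reg3[240:332,160:245]=1
    m=reg3&(d>0)&(P[...,2]>24)&(P[...,2]<36)&(S<90); m=cv2.morphologyEx(m.astype(np.uint8),cv2.MORPH_OPEN,np.ones((2,2)))>0
    print('tray',m.sum(),cv2.minAreaRect(P[m][:,:2].astype(np.float32)))
    m=(H<8)&(S>150)&reg3; print('screwdriver red',P[m].mean(0).round())
    if n=='top':
        r=np.zeros(d.shape,bool); r[165:195,178:205]=1; m=(H<8)&(S>140)&r; print('jar',P[m].mean(0).round())
        r=np.zeros(d.shape,bool); r[228:265,245:300]=1; m=r&(P[...,2]>35); print('box',P[m].mean(0).round())
E
```

```text
top yellow 297 [527.1 290.4  97. ] [-0.109 -0.286  0.952] el 72.2 az -110.8 -34.0 1145.0
tube max 60.35611334191127 [654.  297.5 177. ]
stop z max 193.96540058012636
stop top 384 ((541.6556396484375, 18.292810440063477), (36.0939826965332, 57.14426803588867), 89.80907440185547) [541.2  18.2 188.8]
foot ((568.3180541992188, 18.206768035888672), (132.18881225585938, 154.59796142578125), 89.3281478881836)
tray 829 ((450.98443603515625, -277.5544738769531), (245.29547119140625, 438.55230712890625), 50.4039192199707)
screwdriver red [ 458. -354.   36.]
jar [580. 187.  95.]
box [395. -27.  98.]
scene yellow 109 [524.6 289.6  84.9] [0.793 0.052 0.607] el 37.3 az 3.8 -49.0 64.0
tube max 162.81542405663598 [665.5 288.9 169.2]
stop z max 196.27878966245794
stop top 228 ((542.3367919921875, 18.02235984802246), (61.260765075683594, 40.55974197387695), 0.8005957007408142) [542.7  16.8 190.3]
foot ((461.6212158203125, 85.62767791748047), (140.91915893554688, 317.8526611328125), 55.78241729736328)
tray 855 ((868.3634033203125, -423.7557373046875), (175.59048461914062, 983.2708740234375), 72.93627166748047)
screwdriver red [ 465. -361.   31.]
```

```bash
cat >> h.py <<'E'
def axis_fit(q):
    for _ in range(4):
        c=np.median(q,0); u,s,vt=np.linalg.svd(q-q.mean(0),full_matrices=False); a=vt[0]; 
        r=np.linalg.norm((q-c)-np.outer((q-c)@a,a),axis=1); q=q[r<max(14,np.percentile(r,80))] if r.max()>25 else q
    return q
E
python3 - <<'E'
from h import *
for n in ['top','scene']:
    z=np.load(n+'.npz'); im,P,d=z['im'],z['P'],z['d']; hsv=cv2.cvtColor(im,cv2.COLOR_RGB2HSV)
    H,S,V=hsv[...,0],hsv[...,1],hsv[...,2]
    reg=np.zeros(d.shape,bool)
    if n=='top': reg[130:240,120:215]=1
    else: reg[160:225,355:430]=1
    m=(H>20)&(H<32)&(S>170)&(V>110)&reg&(P[...,2]>45)&(P[...,2]<135)
    q=axis_fit(P[m]); c=q.mean(0); a=np.linalg.svd(q-c,full_matrices=False)[2][0]; a*=np.sign(a[2])
    t=(q-c)@a; print(n,'yellow',len(q),c.round(1),a.round(3),'el',np.degrees(np.arcsin(a[2])).round(1),'az',np.degrees(np.arctan2(a[1],a[0])).round(1),np.percentile(t,[1,99]).round())
    # pixels: yellow quad
    print(cv2.minAreaRect(np.argwhere(m)[:,::-1].astype(np.float32)))
    reg3=np.zeros(d.shape,bool)
    if n=='top': reg3[150:260,325:425]=1
    else: reg3[235:335,155:250]=1
    # tray silhouette by colour: grey (low S) blob; rim points cast on plane z=30
    m=(reg3&(S<75)&(V>20)).astype(np.uint8); m=cv2.morphologyEx(m,cv2.MORPH_OPEN,np.ones((3,3)))
    m=cv2.morphologyEx(m,cv2.MORPH_CLOSE,np.ones((9,9)))
    cs=max(cv2.findContours(m,0,2)[0],key=cv2.contourArea); print('tray px',cv2.minAreaRect(cs))
    c=vision.calibration(n); f=210/np.tan(np.radians(c['vertical_fov']/2)); 
    p=cs[:,0].astype(float); ray=np.c_[(p[:,0]-c['cx'])/f,(p[:,1]-c['cy'])/f,np.ones(len(p))]@rot(c['orientation']).T
    w=c['origin']+ray*((30-c['origin'][2])/ray[:,2])[:,None]; print('tray@30',cv2.minAreaRect(w[:,:2].astype(np.float32)))
E
```

```text
top yellow 295 [528.3 292.7  89.7] [0.824 0.021 0.566] el 34.5 az 1.5 [-49.  56.]
((148.20376586914062, 195.54489135742188), (38.529945373535156, 9.407777786254883), 81.38435363769531)
tray px ((378.11126708984375, 203.53115844726562), (64.74969482421875, 79.54081726074219), 15.642248153686523)
tray@30 ((514.980712890625, -319.07012939453125), (174.99691772460938, 221.18145751953125), 72.93608093261719)
scene yellow 109 [524.6 289.6  84.9] [0.793 0.052 0.607] el 37.3 az 3.8 [-44.  64.]
((384.88043212890625, 183.1309356689453), (27.925710678100586, 8.718271255493164), 2.6025619506835938)
tray px ((201.1987762451172, 286.41119384765625), (74.18214416503906, 70.27407836914062), 77.69197845458984)
tray@30 ((522.4566650390625, -322.7347717285156), (172.93255615234375, 238.83572387695312), 73.0094223022461)
```

```bash
cat >> h.py <<'E'
def Lrot(az,el):   # tool rotation holding light (light x at az,el deg): tool x=-lx, tool z=-lz
    a,e=np.radians([az,el]); lx=np.array([np.cos(e)*np.cos(a),np.cos(e)*np.sin(a),np.sin(e)]); ly=np.array([-np.sin(a),np.cos(a),0]); lz=np.cross(lx,ly)
    return np.c_[-lx,ly,-lz]
def plan(pos,M):
    s=env.observe(); T=rot(s['ee_rot']); d=np.array(pos)-s['ee_pos']
    r=R.from_matrix(T.T@M).as_rotvec(degrees=True)
    print('ee',s['ee_pos'].round(1),'shift now(mm)',(T.T@d).round(1),'shift in target axes',(M.T@d).round(1),'turn',r.round(2),'|',np.linalg.norm(r).round(1),'t',s['time'].round(2),'F',s['ft_force'].round(1),'w',round(float(s['gripper_width']),1),'j',s['joint_positions'].round(2))
E
python3 -c "
from h import *
plan([450,288,215],Lrot(3,35)); plan([450,288,215],Lrot(3,0))"
```

```text
Traceback (most recent call last):
  File "h.py", line 25, in plan
    print('ee',s['ee_pos'].round(1),'shift now(mm)',(T.T@d).round(1),'shift in target axes',(M.T@d).round(1),'turn',r.round(2),'|',np.linalg.norm(r).round(1),'t',s['time'].round(2),'F',s['ft_force'].round(1),'w',round(float(s['gripper_width']),1),'j',s['joint_positions'].round(2))
                                                                                                                                                                  ^^^^^^^^^^^^^^^
AttributeError: 'float' object has no attribute 'round'
```

```bash
sed -i "s/s\['time'\].round(2)/round(s['time'],2)/" h.py
python3 -c "
from h import *
plan([450,288,215],Lrot(3,35))"
```

```text
ee [160.  629.6 238.5] shift now(mm) [-365.2 -259.6   23.9] shift in target axes [-209.1 -356.3  175.1] turn [ -5.35 -34.74 -16.69] | 38.9 t 0.1 F [ 0.7 -0.3  0.1] w 85.5 j [-1.42  0.33  0.04  1.47 -0.01  1.34 -0.06]
```

```bash
python3 -m creep '[[[-0.026,-0.0185,0],[0,0,0],0],[[-0.026,-0.0185,0],[0,0,0],0],[[-0.026,-0.0185,0],[0,0,0],0],[[-0.026,-0.0185,0],[0,0,0],0],[[-0.026,-0.0185,0],[0,0,0],0],[[-0.026,-0.0185,0],[0,0,0],0],[[-0.026,-0.0185,0],[0,0,0],0],[[-0.026,-0.0185,0],[0,0,0],0],[[-0.026,-0.0185,0],[0,0,0],0],[[-0.026,-0.0185,0],[0,0,0],0]]'
python3 -m creep '[[[-0.026,-0.0185,0],[0,0,0],0],[[-0.026,-0.0185,0],[0,0,0],0],[[-0.026,-0.0185,0.01],[0,0,0],0],[[-0.026,-0.0185,0.01],[0,0,0],0],[[0,0,0],[-0.9,-5.8,-2.8],0],[[0,0,0],[-0.9,-5.8,-2.8],0],[[0,0,0],[-0.9,-5.8,-2.8],0],[[0,0,0],[-0.9,-5.8,-2.8],0],[[0,0,0],[-0.9,-5.8,-2.8],0],[[0,0,0],[-0.9,-5.8,-2.8],0]]'
python3 - <<'E'
from h import *
plan([450,288,215],Lrot(3,35))
im,d,c=grab('wrist'); np.savez('w1.npz',im=im,d=d,P=pts(d,c)); cv2.imwrite('pics/w1.png',im[:,:,::-1])
E
```

```text
time: 0.93
ee_pos: [367.2, 385.1, 239.1]
ee_rot: [-0.0, 0.124, 0.992, -0.0]
ft_force: [0.5, 0.6, -0.3]
gripper_width: 85.5
grasp_force: 0.0
time: 1.77
ee_pos: [448.6, 290.2, 219.9]
ee_rot: [0.304, -0.028, 0.952, 0.01]
ft_force: [0.4, -0.9, -0.1]
gripper_width: 85.7
grasp_force: 0.0
ee [448.6 290.2 219.9] shift now(mm) [ 1.8 -2.3  4.8] shift in target axes [ 1.8 -2.3  4.8] turn [0.34 0.38 0.22] | 0.6 t 1.77 F [ 0.4 -0.9 -0.1] w 85.7 j [-1.08 -0.19  0.1   2.2   0.69  0.85  0.26]
```

View pics/w1.png

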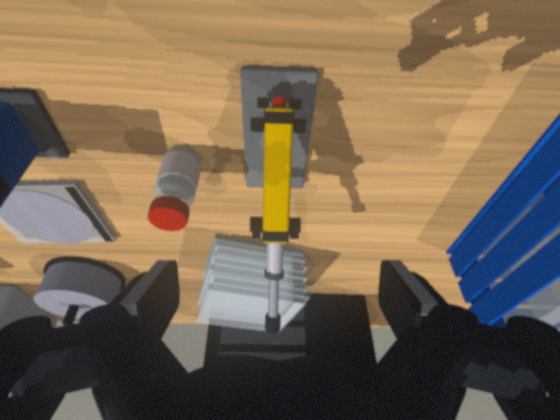

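The wrist view shows the handle from (279,105) to (276,242), the nose head at (273,322) and the jar at (170,210). Next I measure the handle pose from this view.

```bash
python3 - <<'E'
from h import *
z=np.load('w1.npz'); im,P,d=z['im'],z['P'],z['d']; hsv=cv2.cvtColor(im,cv2.COLOR_RGB2HSV); H,S,V=[hsv[...,i] for i in range(3)]
m=(H>20)&(H<32)&(S>170)&(V>100); m[:, :240]=0; m[:,320:]=0; m[:90]=0; m[260:]=0
me=cv2.erode(m.astype(np.uint8),np.ones((5,5)))>0
q=P[me&(d>0)]; c=np.median(q,0); q=q[np.linalg.norm(q-c,axis=1)<80]; c=q.mean(0)
vt=np.linalg.svd(q-c,full_matrices=False)[2]; a=vt[0]*np.sign(vt[0][2]); nrm=vt[2]*np.sign(vt[2][2])
t=(q-c)@a; print(c.round(1),a.round(3),nrm.round(3),'el',np.degrees(np.arcsin(a[2])).round(1),'az',np.degrees(np.arctan2(a[1],a[0])).round(1),np.percentile(t,[1,99]).round(1),len(q))
# full ends along axis incl. black bands: red button & tube start
q2=P[m&(d>0)]; q2=q2[np.linalg.norm(q2-c,axis=1)<80]; print('ends',np.percentile((q2-c)@a,[1,99]).round(1))
r=((H<8)|(H>172))&(S>150); r[:90]=0;r[125:]=0;r[:,:260]=0;r[:,300:]=0; qr=np.median(P[r&(d>0)],0); print('red',qr.round(1),((qr-c)@a).round(1))
for (u,v) in [(274,270),(273,322),(274,305)]:
    p=np.median(P[v-2:v+3,u-2:u+3].reshape(-1,3),0); print(u,v,p.round(1),((p-c)@a).round(1))
E
```

```text
[520.8 292.2  86.1] [0.819 0.017 0.573] [-0.573 -0.008  0.819] el 35.0 az 1.2 [-43.   46.4] 2290
ends [-56.6  48.6]
red [473.5 290.6  44.3] -62.7
274 270 [596.2 293.8 134.3] 89.5
273 322 [643.1 295.4 166.3] 146.3
274 305 [630.5 295.6 154.1] 129.0
```

```bash
python3 -c "
from h import *
plan([534,292.4,72.3],Lrot(1.2,35))"
```

```text
ee [446.6 288.7 217.1] shift now(mm) [ 13.4  -1.4 168.6] shift in target axes [ 11.4   1.9 168.8] turn [1.27 0.67 2.16] | 2.6 t 1.82 F [-3.4 -0.2 -2.3] w 85.7 j [-1.08 -0.19  0.09  2.21  0.7   0.84  0.25]
```

```bash
python3 -m creep '[[[0,0,0],[1.3,0.7,2.2],0],[[0.0114,0.002,0],[0,0,0],0],[[0,0,0.02],[0,0,0],0],[[0,0,0.02],[0,0,0],0],[[0,0,0.02],[0,0,0],0],[[0,0,0.02],[0,0,0],0],[[0,0,0.02],[0,0,0],0],[[0,0,0.01],[0,0,0],0],[[0,0,0],[0,0,0],0],[[0,0,0],[0,0,0],0]]'
python3 -c "
from h import *
plan([534,292.4,72.3],Lrot(1.2,35))"
```

```text
time: 2.65
ee_pos: [501.7, 291.9, 121.9]
ee_rot: [0.295, -0.004, 0.955, 0.003]
ft_force: [-0.2, -1.0, -0.0]
gripper_width: 85.2
grasp_force: 0.0
ee [501.7 291.9 121.9] shift now(mm) [ 1.3  0.1 59.2] shift in target axes [ 2.  -0.1 59.2] turn [-0.23 -0.68 -0.69] | 1.0 t 2.65 F [-0.2 -1.  -0. ] w 85.2 j [-1.02  0.05  0.16  2.21  0.8   0.62  0.11]
```

```bash
python3 -m creep '[[[0.002,0,0.012],[-0.2,-0.7,-0.7],0],[[0,0,0.012],[0,0,0],0],[[0,0,0.012],[0,0,0],0],[[0,0,0.012],[0,0,0],0],[[0,0,0.011],[0,0,0],0],[[0,0,0],[0,0,0],0],[[0,0,0],[0,0,0],0],[[0,0,0],[0,0,0],1],[[0,0,0],[0,0,0],1],[[0,0,0],[0,0,0],1]]'
python3 -m creep '[[[0,0,0],[0,0,0],1],[[0,0,0],[0,0,0],1],[[0,0,0],[0,0,0],1],[[0,0,0],[0,0,0],1],[[0,0,0],[0,0,0],1],[[0,0,0],[0,0,0],1],[[0,0,0],[0,0,0],1],[[0,0,0],[0,0,0],1],[[0,0,0],[0,0,0],1],[[0,0,0],[0,0,0],1]]'
python3 -c "
from h import *
plan([534,292.4,72.3],Lrot(1.2,35))"
```

```text
time: 3.48
ee_pos: [533.8, 293.5, 73.5]
ee_rot: [0.302, -0.01, 0.953, 0.004]
ft_force: [-0.8, 0.1, 0.9]
gripper_width: 51.8
grasp_force: 0.0
time: 4.32
ee_pos: [533.7, 293.2, 73.1]
ee_rot: [0.302, -0.01, 0.953, 0.004]
ft_force: [-6.6, -1.9, 8.7]
gripper_width: 23.5
grasp_force: 58.7
ee [533.7 293.2  73.1] shift now(mm) [ 0.3 -0.8  0.8] shift in target axes [ 0.3 -0.8  0.8] turn [0.08 0.1  0.01] | 0.1 t 4.32 F [-6.6 -1.9  8.7] w 23.5 j [-1.    0.18  0.19  2.2   0.93  0.49 -0.01]
```

```bash
python3 -m creep '[[[0,0,-0.005],[0,0,0],1],[[0,0,-0.01],[0,0,0],1],[[0,0,-0.02],[0,0,0],1],[[0,0,-0.02],[0,0,0],1],[[0,0,-0.02],[0,0,0],1],[[0,0,-0.02],[0,0,0],1],[[0,0,-0.02],[0,0,0],1],[[0,0,-0.02],[0,0,0],1],[[0,0,-0.01],[0,0,0],1],[[0,0,0],[0,0,0],1]]'
python3 -m creep '[[[0,0,0],[0,5,0],1],[[0,0,0],[0,5,0],1],[[0,0,0],[0,5,0],1],[[0,0,0],[0,5,0],1],[[0,0,0],[0,5,0],1],[[0,0,0],[0,5,0],1],[[0,0,0],[0,5,0],1],[[0,0,0],[0,0,0],1],[[0,0,0],[0,0,0],1],[[0,0,0],[0,0,0],1]]'
python3 - <<'E'
from h import *
plan([542,240,148],Lrot(-90,0))
im,d,c=grab('wrist'); np.savez('w2.npz',im=im,d=d,P=pts(d,c)); cv2.imwrite('pics/w2.png',im[:,:,::-1])
E
```

```text
time: 5.15
ee_pos: [449.9, 292.1, 193.2]
ee_rot: [0.302, -0.011, 0.953, 0.005]
ft_force: [0.2, 0.3, -1.9]
gripper_width: 22.7
grasp_force: 59.6
time: 5.98
ee_pos: [450.4, 290.6, 190.1]
ee_rot: [0.001, -0.011, 1.0, -0.001]
ft_force: [-0.5, -0.4, -2.7]
gripper_width: 22.7
grasp_force: 59.5
ee [450.4 290.6 190.1] shift now(mm) [-90.4 -52.5  42.4] shift in target axes [-50.6  91.6  42.1] turn [5.000e-02 1.700e-01 9.122e+01] | 91.2 t 5.98 F [-0.5 -0.4 -2.7] w 22.7 j [-0.97  0.13  0.34  1.83 -0.05  1.19  0.98]
```

View pics/w2.png

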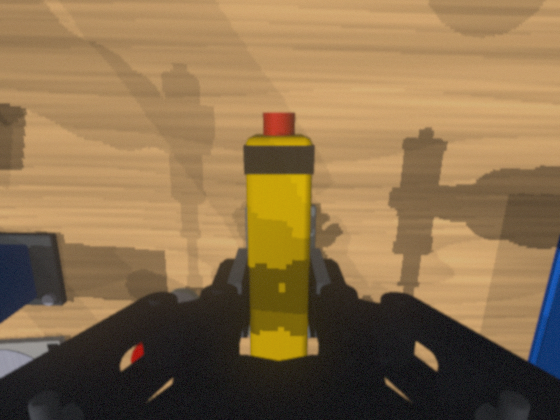

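The light is held square: red button at (279,124), handle edges upright at columns 245 to 313. Next: yaw it to face the stop.

```bash
python3 -m creep '[[[0,0,0],[0,0,7],1],[[0,0,0],[0,0,7],1],[[0,0,0],[0,0,7],1],[[0,0,0],[0,0,7],1],[[0,0,0],[0,0,7],1],[[0,0,0],[0,0,7],1],[[0,0,0],[0,0,7],1],[[0,0,0],[0,0,7],1],[[0,0,0],[0,0,7],1],[[0,0,0],[0,0,7],1]]'
python3 -m creep '[[[0,0,0],[0,0,7],1],[[0,0,0],[0,0,7],1],[[0,0,0],[0,0,7],1],[[-0.01,0.018,0.008],[0,0,0],1],[[-0.01,0.018,0.008],[0,0,0],1],[[-0.01,0.018,0.008],[0,0,0],1],[[-0.01,0.018,0.008],[0,0,0],1],[[-0.01,0.018,0.008],[0,0,0],1],[[0,0,0],[0,0,0],1],[[0,0,0],[0,0,0],1]]'
python3 - <<'E'
from h import *
plan([542,240,148],Lrot(-90,0))
for n in ['top','scene']:
    im,d,c=grab(n); P=pts(d,c); np.savez(n+'2.npz',im=im,d=d,P=P); cv2.imwrite(f'pics/{n}2.png',im[:,:,::-1])
    m=(d>0)&(abs(P[...,0]-542)<12)&(P[...,2]>140)&(P[...,2]<170)&(P[...,1]>45)&(P[...,1]<170)
    q=P[m]; print(n,m.sum(),np.percentile(q[:,1],[0,2,5,20]).round(1) if m.sum() else '',q.mean(0).round(1))
E
```

```text
time: 6.87
ee_pos: [449.6, 291.4, 191.3]
ee_rot: [0.001, 0.566, 0.824, 0.001]
ft_force: [-0.1, 0.1, -2.4]
gripper_width: 23.1
grasp_force: 59.5
time: 7.7
ee_pos: [540.5, 240.8, 150.9]
ee_rot: [0.001, 0.706, 0.708, 0.0]
ft_force: [0.4, 0.9, -1.0]
gripper_width: 22.9
grasp_force: 59.5
ee [540.5 240.8 150.9] shift now(mm) [-0.8  1.5  2.9] shift in target axes [-0.8  1.5  2.9] turn [0.08 0.02 0.19] | 0.2 t 7.7 F [ 0.4  0.9 -1. ] w 22.9 j [-0.93  0.3   0.52  1.75 -0.16  1.14 -0.36]
top 187 [84.2 84.9 87.  98.9] [540.1 128.5 161.4]
scene 141 [82.9 86.2 86.8 95.5] [543.2 127.4 161.1]
```

View pics/scene2.png

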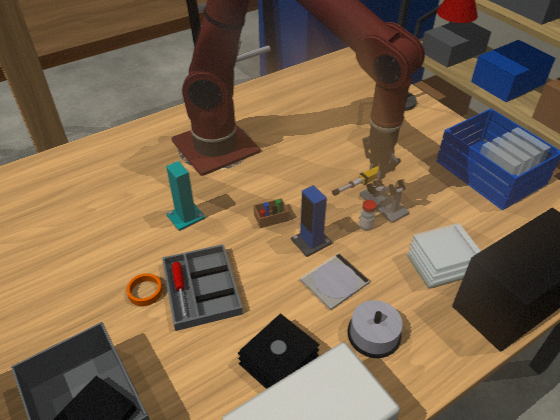

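Scene view: the nose at (337,191) points at the blue stop (313,205), clear of the jar (368,213). The nose is at y≈84 and the face at y≈38.

```bash
python3 -m creep '[[[-0.005,0,0],[0,0,0],1],[[-0.005,0,0],[0,0,0],1],[[-0.005,0,0],[0,0,0],1],[[-0.005,0,0],[0,0,0],1],[[-0.005,0,0],[0,0,0],1],[[-0.005,0,0],[0,0,0],1],[[-0.005,0,0],[0,0,0],1],[[-0.005,0,0],[0,0,0],1],[[-0.003,0,0],[0,0,0],1],[[-0.002,0,0],[0,0,0],1]]'
python3 -m creep '[[[-0.003,0,0],[0,0,0],1],[[-0.003,0,0],[0,0,0],1],[[-0.003,0,0],[0,0,0],1],[[-0.003,0,0],[0,0,0],1],[[-0.003,0,0],[0,0,0],1],[[-0.003,0,0],[0,0,0],1],[[-0.003,0,0],[0,0,0],1],[[-0.003,0,0],[0,0,0],1],[[-0.003,0,0],[0,0,0],1],[[-0.003,0,0],[0,0,0],1]]'
```

```text
time: 8.63
ee_pos: [541.1, 195.9, 151.4]
ee_rot: [0.0, 0.706, 0.708, 0.001]
ft_force: [0.4, 0.3, -2.7]
gripper_width: 22.8
grasp_force: 59.5
time: 9.47
ee_pos: [541.2, 166.2, 151.3]
ee_rot: [0.0, 0.706, 0.709, 0.001]
ft_force: [0.5, 3.6, -2.0]
gripper_width: 23.1
grasp_force: 59.5
```

```bash
for i in 1 ; do python3 -m creep '[[[-0.0015,0,0],[0,0,0],1],[[-0.0015,0,0],[0,0,0],1],[[-0.0015,0,0],[0,0,0],1],[[-0.0015,0,0],[0,0,0],1],[[-0.0015,0,0],[0,0,0],1],[[-0.0015,0,0],[0,0,0],1],[[-0.0015,0,0],[0,0,0],1],[[-0.0015,0,0],[0,0,0],1],[[-0.0015,0,0],[0,0,0],1],[[-0.0015,0,0],[0,0,0],1]]'; done
python3 -m creep '[[[-0.002,0,0],[0,0,0],1],[[-0.002,0,0],[0,0,0],1],[[-0.002,0,0],[0,0,0],1],[[-0.002,0,0],[0,0,0],1],[[-0.001,0,0],[0,0,0],1],[[-0.001,0,0],[0,0,0],1],[[-0.001,0,0],[0,0,0],1],[[-0.001,0,0],[0,0,0],1],[[-0.001,0,0],[0,0,0],1],[[0,0,0],[0,0,0],1]]'
```

```text
time: 10.3
ee_pos: [541.2, 151.4, 151.3]
ee_rot: [0.0, 0.706, 0.709, 0.001]
ft_force: [-0.1, 3.0, -2.0]
gripper_width: 22.8
grasp_force: 59.5
time: 11.13
ee_pos: [541.2, 139.8, 151.4]
ee_rot: [-0.0, 0.705, 0.709, 0.001]
ft_force: [0.1, 6.9, -2.5]
gripper_width: 23.0
grasp_force: 59.5
```

```bash
python3 -m creep '[[[-0.0015,0,0],[0,0,0],1],[[-0.0015,0,0],[0,0,0],1],[[-0.0015,0,0],[0,0,0],1],[[-0.0015,0,0],[0,0,0],1],[[-0.0015,0,0],[0,0,0],1],[[-0.0015,0,0],[0,0,0],1],[[-0.001,0,0],[0,0,0],1],[[-0.001,0,0],[0,0,0],1],[[-0.001,0,0],[0,0,0],1],[[0,0,0],[0,0,0],1]]'
python3 -c "
from h import *
for n in ['top','scene']:
    im,d,c=grab(n); P=pts(d,c)
    m=(d>0)&(abs(P[...,0]-542)<12)&(P[...,2]>140)&(P[...,2]<178)&(P[...,1]>30)&(P[...,1]<190)
    H,S,V=cv2.split(cv2.cvtColor(im,cv2.COLOR_RGB2HSV)); y=m&(H>18)&(H<34)&(S>150)&(V>80)
    print(n,np.percentile(P[y][:,1],[0,2,5,50]).round(1),y.sum())
"
```

```text
time: 11.97
ee_pos: [541.2, 127.8, 151.4]
ee_rot: [-0.0, 0.705, 0.709, 0.001]
ft_force: [0.7, 7.1, -2.2]
gripper_width: 23.0
grasp_force: 59.5
top [68.1 69.2 69.4 94. ] 148
scene [67.8 68.9 70.2 99.5] 150
```

```bash
python3 -m creep '[[[-0.001,0,0],[0,0,0],1],[[-0.001,0,0],[0,0,0],1],[[-0.001,0,0],[0,0,0],1],[[-0.001,0,0],[0,0,0],1],[[-0.001,0,0],[0,0,0],1],[[-0.001,0,0],[0,0,0],1],[[0,0,0],[0,0,0],1],[[0,0,0],[0,0,0],1],[[0,0,0],[0,0,0],1],[[0,0,0],[0,0,0],1]]'
python3 -m creep '[[[-0.0005,0,0],[0,0,0],1],[[-0.0005,0,0],[0,0,0],1],[[-0.0005,0,0],[0,0,0],1],[[-0.0005,0,0],[0,0,0],1],[[0,0,0],[0,0,0],1],[[0,0,0],[0,0,0],1],[[0,0,0],[0,0,0],1],[[0,0,0],[0,0,0],1],[[0,0,0],[0,0,0],1],[[0,0,0],[0,0,0],1]]'
```

```text
time: 12.9
ee_pos: [541.3, 121.8, 151.4]
ee_rot: [-0.0, 0.705, 0.709, 0.001]
ft_force: [1.1, 7.8, -3.1]
gripper_width: 22.9
grasp_force: 59.5
time: 13.73
ee_pos: [541.3, 119.9, 151.3]
ee_rot: [-0.0, 0.705, 0.709, 0.001]
ft_force: [0.3, 7.7, -2.6]
gripper_width: 22.6
grasp_force: 59.5
```

```bash
for i in 1 2; do python3 -m creep '[[[-0.0005,0,0],[0,0,0],1],[[-0.0005,0,0],[0,0,0],1],[[-0.0005,0,0],[0,0,0],1],[[0,0,0],[0,0,0],1],[[0,0,0],[0,0,0],1],[[0,0,0],[0,0,0],1],[[0,0,0],[0,0,0],1],[[0,0,0],[0,0,0],1],[[0,0,0],[0,0,0],1],[[0,0,0],[0,0,0],1]]'|grep -E 'pos|ft'; done
```

```text
ee_pos: [541.2, 119.4, 151.4]
ft_force: [-0.2, 10.4, -2.7]
ee_pos: [541.1, 119.3, 151.5]
ft_force: [-0.7, 14.4, -2.6]
```

Both tubes are home: travel stopped at y=119.3 while the force rose to 14 N, well above the 8 N sliding friction. Now back off, go over the stop, and come down on the other side, tail towards the stop.

```bash
python3 -m creep '[[[0.008,0,0],[0,0,0],1],[[0.01,0,0],[0,0,0],1],[[0,0,-0.02],[0,0,0],1],[[0,0,-0.02],[0,0,0],1],[[0,0,-0.02],[0,0,0],1],[[0,0,-0.02],[0,0,0],1],[[0,0,0],[0,0,0],1],[[-0.02,0,0],[0,0,0],1],[[-0.02,0,0],[0,0,0],1],[[-0.02,0,0],[0,0,0],1]]'
python3 -m creep '[[[-0.02,0,0],[0,0,0],1],[[-0.02,0,0],[0,0,0],1],[[-0.02,0,0],[0,0,0],1],[[-0.02,0,0],[0,0,0],1],[[-0.02,0,0],[0,0,0],1],[[-0.02,0,0],[0,0,0],1],[[-0.02,0,0],[0,0,0],1],[[-0.02,0,0],[0,0,0],1],[[-0.01,0,0],[0,0,0],1],[[0,0,0],[0,0,0],1]]'
python3 -c "
from h import *
plan([542,-95,150],Lrot(-90,0))"
```

```text
time: 16.23
ee_pos: [541.2, 72.6, 230.5]
ee_rot: [0.0, 0.705, 0.709, 0.0]
ft_force: [-0.8, -0.2, -2.1]
gripper_width: 23.0
grasp_force: 59.7
time: 17.07
ee_pos: [541.7, -99.4, 230.8]
ee_rot: [0.001, 0.707, 0.707, -0.0]
ft_force: [-0.4, 0.2, -1.1]
gripper_width: 22.5
grasp_force: 59.7
ee [541.7 -99.4 230.8] shift now(mm) [ 4.4  0.3 80.8] shift in target axes [ 4.4  0.3 80.8] turn [0.04 0.04 0.01] | 0.1 t 17.07 F [-0.4  0.2 -1.1] w 22.5 j [-0.57  0.15  0.75  1.75 -0.11  1.28  0.21]
```

```bash
python3 -m creep '[[[0,0,0.016],[0,0,0],1],[[0,0,0.016],[0,0,0],1],[[0,0,0.016],[0,0,0],1],[[0,0,0.016],[0,0,0],1],[[0,0,0.016],[0,0,0],1],[[0,0,0],[0,0,0],1],[[0,0,0],[0,0,0],1],[[0.005,0,0],[0,0,0],1],[[0.005,0,0],[0,0,0],1],[[0.005,0,0],[0,0,0],1]]'
python3 - <<'E'
from h import *
plan([542,-70.5,150],Lrot(-90,0))
for n in ['top','scene']:
    im,d,c=grab(n); P=pts(d,c)
    m=(d>0)&(abs(P[...,0]-542)<14)&(P[...,2]>135)&(P[...,2]<185)&(P[...,1]<20)&(P[...,1]>-190)
    H,S,V=cv2.split(cv2.cvtColor(im,cv2.COLOR_RGB2HSV)); r=m&((H<8)|(H>172))&(S>130); y=m&(H>18)&(H<34)&(S>150)
    for k in (r,y): print(n,k.sum(),np.percentile(P[k][:,1],[2,50,98]).round(1) if k.any() else '')
    q=m&~y&(P[...,1]<-130); print('nose min',np.percentile(P[q][:,1],[1,5]).round(1) if q.any() else '')
    cv2.imwrite(f'pics/{n}3.png',cv2.resize(im[150:300,130:380] if n=='scene' else im[130:260,200:420],None,fx=3,fy=3)[:,:,::-1])
E
```

```text
time: 17.9
ee_pos: [542.9, -80.6, 152.1]
ee_rot: [0.001, 0.705, 0.709, 0.001]
ft_force: [-0.1, 0.4, -1.5]
gripper_width: 22.9
grasp_force: 59.6
ee [542.9 -80.6 152.1] shift now(mm) [10.1 -0.9  2.1] shift in target axes [10.1 -0.9  2.1] turn [ 0.16 -0.06  0.28] | 0.3 t 17.9 F [-0.1  0.4 -1.5] w 22.9 j [-0.57  0.22  0.73  1.86 -0.17  1.12  0.22]
top 0 
top 0 
nose min [-160.1 -160.1]
scene 4 [-12.2 -11.3 -10.6]
scene 209 [-137.9 -105.9  -31.3]
nose min [-159.7 -158.6]
```

View pics/scene3.png

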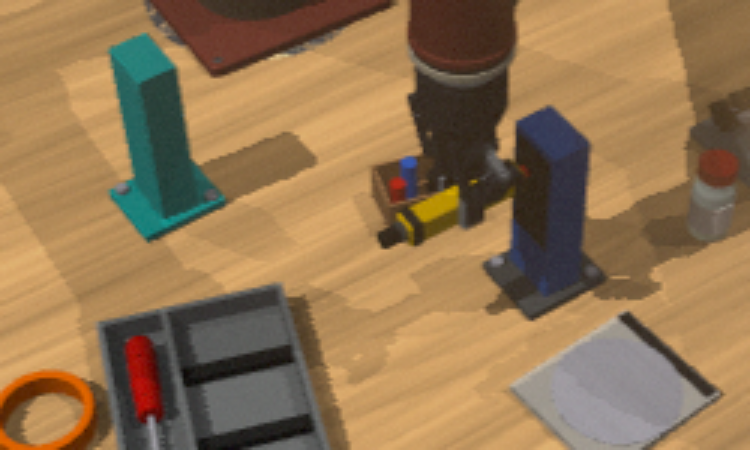

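The picture shows the collapsed light with its nose at (388,238) and red tail at (525,172), just short of the blue stop's dark face. Pressing slowly.

```bash
python3 -m creep '[[[0.001,0,0],[0,0,0],1],[[0.001,0,0],[0,0,0],1],[[0.001,0,0],[0,0,0],1],[[0.001,0,0],[0,0,0],1],[[0.001,0,0],[0,0,0],1],[[0.001,0,0],[0,0,0],1],[[0.001,0,0],[0,0,0],1],[[0.001,0,0],[0,0,0],1],[[0,0,0],[0,0,0],1],[[0,0,0],[0,0,0],1]]' |grep -E 'pos|ft'
for i in 1 2; do python3 -m creep '[[[0.0005,0,0],[0,0,0],1],[[0.0005,0,0],[0,0,0],1],[[0.0005,0,0],[0,0,0],1],[[0.0005,0,0],[0,0,0],1],[[0.0005,0,0],[0,0,0],1],[[0.0005,0,0],[0,0,0],1],[[0,0,0],[0,0,0],1],[[0,0,0],[0,0,0],1],[[0,0,0],[0,0,0],1],[[0,0,0],[0,0,0],1]]'|grep -E 'pos|ft'; done
```

```text
ee_pos: [542.2, -73.4, 151.2]
ft_force: [0.1, 0.0, -2.0]
ee_pos: [542.2, -70.5, 151.2]
ft_force: [0.6, -0.4, -1.5]
ee_pos: [542.2, -67.7, 151.2]
ft_force: [-0.0, -3.4, -1.8]
```

```bash
python3 -m creep '[[[0.0005,0,0],[0,0,0],1],[[0.0005,0,0],[0,0,0],1],[[0.0005,0,0],[0,0,0],1],[[0.0005,0,0],[0,0,0],1],[[0,0,0],[0,0,0],1],[[0,0,0],[0,0,0],1],[[0,0,0],[0,0,0],1],[[0,0,0],[0,0,0],1],[[0,0,0],[0,0,0],1],[[0,0,0],[0,0,0],1]]'|grep -E 'pos|ft'
python3 -m creep '[[[0.0005,0,0],[0,0,0],1],[[0.0005,0,0],[0,0,0],1],[[0.0005,0,0],[0,0,0],1],[[0.0005,0,0],[0,0,0],1],[[0.0005,0,0],[0,0,0],1],[[0,0,0],[0,0,0],1],[[0,0,0],[0,0,0],1],[[0,0,0],[0,0,0],1],[[0,0,0],[0,0,0],1],[[0,0,0],[0,0,0],1]]'|grep -E 'pos|ft'
```

```text
ee_pos: [542.2, -65.7, 151.2]
ft_force: [-0.3, -5.2, -1.2]
ee_pos: [542.1, -65.2, 151.3]
ft_force: [-0.2, -10.6, -0.7]
```

The button is fully in: the light stalled on the stop at 10.6 N. Now back off and head for the tray.

```bash
python3 -m creep '[[[-0.005,0,0],[0,0,0],1],[[-0.01,0,0],[0,0,0],1],[[-0.02,0,0],[0,0,0],1],[[-0.02,0,0],[0,0,0],1],[[-0.025,0,0],[0,0,0],1],[[-0.025,0,0],[0,0,0],1],[[-0.025,0,0],[0,0,0],1],[[-0.025,0,0],[0,0,0],1],[[-0.025,0,0],[0,0,0],1],[[-0.025,0,0],[0,0,0],1]]'|grep -E 'pos|ft'
python3 -m creep '[[[0,0,0],[0,0,-7],1],[[0,0,0],[0,0,-7],1],[[0,0,0],[0,0,-7],1],[[0,0,0],[0,0,-7],1],[[0,0,0],[0,0,-7],1],[[0,0,0],[0,0,-7],1],[[0,0,0],[0,0,-7],1],[[0,0,0],[0,0,-7],1],[[0,0,0],[0,0,-7],1],[[0,0,0],[0,0,-7],1]]'|grep -E 'pos|ft'
python3 - <<'E'
from h import *
plan([523.5,-291.5,100],Lrot(-17,0))
im,d,c=grab('wrist'); cv2.imwrite('pics/w4.png',im[:,:,::-1]); np.savez('w4.npz',im=im,d=d,P=pts(d,c))
E
```

```text
ee_pos: [543.4, -268.4, 150.9]
ft_force: [0.0, 0.6, -2.0]
ee_pos: [543.4, -267.3, 150.9]
ft_force: [-0.8, 0.6, -2.2]
ee [ 543.4 -267.3  150.9] shift now(mm) [ 10.8 -29.5  50.8] shift in target axes [ 11.9 -28.9  50.9] turn [ 0.14  0.05 -2.35] | 2.4 t 23.83 F [-0.8  0.6 -2.2] w 22.9 j [-0.06  0.33  0.55  1.71 -0.19  1.15  1.77]
```

View pics/w4.png

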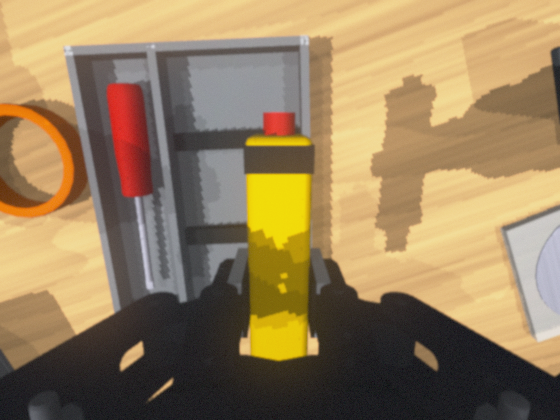

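The wrist view shows the tray's near rim corners at (68,48) and (308,39), the divider at column 152 and the bars at rows 139 and 233. The light is above the right part of the wide bay.

```bash
python3 - <<'E'
from h import *
c=vision.calibration('wrist'); f=210/np.tan(np.radians(c['vertical_fov']/2)); M=rot(c['orientation'])
def ray(u,v,z):
    r=M@np.array([(u-c['cx'])/f,(v-c['cy'])/f,1]); return c['origin']+r*(z-c['origin'][2])/r[2]
A=ray(67,48,30); B=ray(309,38,30); print(A.round(1),B.round(1),np.linalg.norm(A-B))
y=(B-A)/np.linalg.norm(B-A); x=np.array([y[1],-y[0],0]); print('az x',np.degrees(np.arctan2(x[1],x[0])))
ctr=(A+B)/2+110*x; bay=ctr+29*y; print(ctr.round(1),bay.round(1))
p=ray(215,139,16)-ray(215,233,16); print('bars apart',np.linalg.norm(p)); print('mid bars', ((ray(215,139,16)+ray(215,233,16))/2-bay)@x)
plan([bay[0],bay[1],80],Lrot(-17,0))
E
```

```text
[ 387.1 -371.6   30. ] [ 435.6 -209.3   30. ] 169.33167673405725
az x -16.647565135332762
[ 516.7 -321.9   30. ] [ 525.  -294.2   30. ]
bars apart 78.5772570401657
mid bars -4.025868325035583
ee [ 543.4 -267.4  150.9] shift now(mm) [  8.7 -31.4  70.8] shift in target axes [  9.7 -31.   70.9] turn [ 0.13  0.05 -1.83] | 1.8 t 23.88 F [-0.5 -0.5 -1.6] w 23.1 j [-0.06  0.33  0.55  1.71 -0.19  1.15  1.78]
```

```bash
python3 -m creep '[[[0,0,0],[0,0,-2],1],[[0.005,-0.016,0],[0,0,0],1],[[0.005,-0.015,0],[0,0,0],1],[[0,0,0.02],[0,0,0],1],[[0,0,0.02],[0,0,0],1],[[0,0,0.02],[0,0,0],1],[[0,0,0.02],[0,0,0],1],[[0,0,0.015],[0,0,0],1],[[0,0,0.01],[0,0,0],1],[[0,0,0],[0,0,0],1]]'|grep -E 'pos|ft'
python3 -m creep '[[[0,0,0.003],[0,0,0],1],[[0,0,0.003],[0,0,0],1],[[0,0,0.003],[0,0,0],1],[[0,0,0.002],[0,0,0],1],[[0,0,0.002],[0,0,0],1],[[0,0,0.001],[0,0,0],1],[[0,0,0.001],[0,0,0],1],[[0,0,0],[0,0,0],1],[[0,0,0],[0,0,0],1],[[0,0,0],[0,0,0],1]]'
python3 -c "
from h import *
plan([525,-294,22],Lrot(-17,0))"
```

```text
ee_pos: [523.2, -293.4, 43.8]
ft_force: [-0.5, 0.9, -1.8]
time: 25.55
ee_pos: [524.4, -294.4, 31.1]
ee_rot: [0.001, 0.154, 0.988, 0.0]
ft_force: [0.0, 0.1, -1.2]
gripper_width: 22.9
grasp_force: 59.7
ee [ 524.4 -294.4   31.1] shift now(mm) [-0.5  0.6  9.1] shift in target axes [-0.5  0.6  9.1] turn [ 0.06  0.07 -0.75] | 0.8 t 25.55 F [ 0.   0.1 -1.2] w 22.9 j [ 0.03  0.47  0.51  1.82 -0.28  0.93  1.92]
```

```bash
for i in 1 2; do python3 -m creep '[[[0,0,0.001],[0,0,0],1],[[0,0,0.001],[0,0,0],1],[[0,0,0.001],[0,0,0],1],[[0,0,0.001],[0,0,0],1],[[0,0,0.001],[0,0,0],1],[[0,0,0],[0,0,0],1],[[0,0,0],[0,0,0],1],[[0,0,0],[0,0,0],1],[[0,0,0],[0,0,0],1],[[0,0,0],[0,0,0],1]]'|grep -E 'pos|ft'; done
```

```text
ee_pos: [524.4, -294.4, 26.1]
ft_force: [0.2, -0.3, -1.8]
ee_pos: [524.3, -294.4, 22.0]
ft_force: [-5.3, 3.1, 11.1]
```

```bash
python3 -m creep '[[[0,0,-0.0005],[0,0,0],1],[[0,0,0],[0,0,0],1],[[0,0,0],[0,0,0],0.5],[[0,0,0],[0,0,0],0.5],[[0,0,0],[0,0,0],0.5],[[0,0,0],[0,0,0],0.5],[[0,0,0],[0,0,0],0.5],[[0,0,0],[0,0,0],0.5],[[0,0,0],[0,0,0],0.5],[[0,0,0],[0,0,0],0.5]]'
```

```text
time: 28.05
ee_pos: [524.3, -294.4, 21.5]
ee_rot: [0.001, 0.154, 0.988, 0.0]
ft_force: [-0.0, -0.0, -0.2]
gripper_width: 42.9
grasp_force: 0.0
```

```bash
python3 -m creep '[[[0,0,-0.005],[0,0,0],0.5],[[0,0,-0.01],[0,0,0],0.5],[[0,0,-0.015],[0,0,0],0.5],[[0,0,-0.02],[0,0,0],0.5],[[0,0,-0.02],[0,0,0],0.5],[[0,0,-0.03],[0,0,0],0.5],[[0,0,-0.03],[0,0,0],0.5],[[0,0,-0.03],[0,0,0],0.5],[[0,0,-0.02],[0,0,0],0.5],[[0,0,0],[0,0,0],0.5]]'|grep -E 'pos|ft'
python3 - <<'E'
from h import *
im,d,c=grab('wrist'); cv2.imwrite('pics/w5.png',im[:,:,::-1])
E
```

```text
ee_pos: [525.9, -296.0, 207.5]
ft_force: [0.6, 0.4, -0.1]
```

View pics/w5.png

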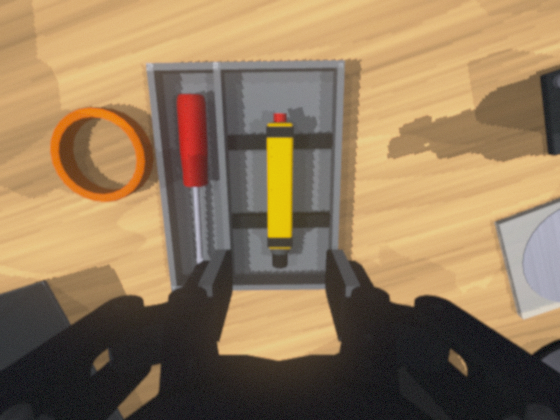

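The picture shows the light flat and collapsed in the wide bay, from button (280,117) to nose (280,262), across both bars. The robot is clear of everything.

```bash
python3 -c "
from workcell import env
print(env.finish_job())"
```

```text
the job is handed in; nothing more can be done
None
```

The job is handed in at about 29 s: I collapsed the tubes inner first, clicked the light off against the blue stop, and laid it flat in the wide bay; no verdict came back.

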